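# Set and lock the length stop of a pipe jig

### The job

Set the stop of the pipe jig to the flanged pipe: take the tape measure that was left on the rail and set it down, without dropping it, on the bench beside the jig; swing the lock arm off the wing knob, loosen the knob, slide the carriage along until its stop pad just touches the pipe's flange, and turn the knob clockwise until it is tight again. Do not shove the pipe along its saddles, and leave everything else lying where it is.

Things in the scene. Friction and masses are not known exactly. Their poses are not given: they have to be found in the camera images.
- jig: fixed pipe jig: dark steel plate 130 x 700 x 10 mm, x -65 to 65, y -325 to 375 mm; origin on the bench top on the rail's centre line; x away from the robot, y along the rail toward the pipe, z up. Flat rail 80 mm wide, top 18 mm above the bench, y -320 to 95 mm. Two V saddles 32 mm long at y 140 and 330 mm, tops 70 mm above the bench, carry the pipe
- carriage (a joint): travel of the stop carriage, m: 0 at the right-hand end, grows along the jig's y toward the pipe, up to 0.25. Grey wedge block 111 mm deep, 158 mm long, top face sloping 26 deg down toward the robot (53 to 104 mm above the bench). Slides with about 2 N when the knob is loose; with the knob tight it holds against some 20 N
- stop_face (a point): centre of the carriage's flat steel stop pad (64 mm wide, 22 to 96 mm above the bench), on the face that is to meet the flange; +y points out of the face toward the pipe, z up. The wedge block ends 24 mm behind the face, the knob stands 70 mm behind it
- knob (a joint): clamp knob angle, rad: 0 fully loose, grows as it is turned clockwise (seen from above, along its axis), end stop 1.35. From about 0.8 up it clamps the carriage; below 0.5 the carriage is free; from 1.15 up it is locked well. Takes 0.1 to 0.3 N m and stays where it is left
- knob_grip (a point): middle of the black wing knob's bar, on the knob's axis, 34 mm off the sloping face. Bar 80 mm long (its x), 16 mm wide (its y), 28 mm deep (its z, 18 to 46 mm off the face). z is the knob's axis, leaning 26 deg from vertical toward the robot: grip across the width with the tool along it. Moves with the carriage
- lock_arm (a joint): lock arm angle, rad: 0 with its nose against the side of the knob's lower wing, so that the knob cannot be loosened; grows as the arm is swung anticlockwise (seen from above), nose going down the slope toward the robot, end stop 1.25; from 0.9 on it is clear of knob and hand. Takes about 1.5 N at its post and stays where it is left
- lock_post (a point): grip point of the round black post on the flat steel lock arm: 14 mm diameter, 32 to 68 mm off the sloping face (this point 52 mm). z runs up the post, parallel to the knob's axis; y along the arm from pivot to nose. The pivot lies 45 mm behind (at y -45 mm), the nose 38 mm ahead; arm 14 mm wide, 20 to 32 mm off the face. Closed, the post is 50 mm to the right of the knob's axis
- pipe_flange (a point): centre of the flange face that looks at the carriage, 66 mm above the bench; +y points out of it toward the carriage. Flange 90 mm diameter, 14 mm thick; pipe 27 mm diameter, 352 mm long overall, 0.86 kg, loose in the V saddles: a push of about 6 N slides it
- tape_center (a point): centre of the yellow tape measure: 34 mm (its x) x 84 mm (its y) x 64 mm high, this point 32 mm above its foot, 0.2 kg; stands upright on the rail between stop pad and flange, its length roughly along the rail. Grip it across its 34 mm
- file_flat: flat file 305 mm long, 27 mm thick wooden handle, lying on the bench in front of the jig; origin under its middle, long along its y; leave it alone
- bolt_m16: steel bolt 71 mm long, 24 mm high, lying on the jig plate beside the pipe; origin under its middle; leave it alone
- spanner_17: combination spanner 187 mm long, 8 mm thick, lying on the bench behind the jig; origin under its middle, long along its y; leave it alone
- elbow_4: pipe elbow 45x45x30 mm on the bench behind the jig; origin under its middle; leave it alone
- blank_flange: flange disc 90 mm across, 16 mm thick, flat on the bench behind the pipe; origin under its centre; leave it alone
- tungsten_box: flat box 32x165x17 mm on the bench in front of the carriage; origin under its middle, long along its y; leave it alone
There are look-alikes about, which are no part of the job. There is more than one size of the part that bears tape_center; the job needs the middle-sized.

How it is judged:
On the way, in this order (a step that is already met when the one before it is completed fails the run):
1. the lock arm is off and the knob is loosened so far that the carriage is free (value of joint knob below 0.6 rad and value of joint lock_arm above 0.35 rad), for 0.1 s.
2. the stop pad has come up to the flange (y of pipe_flange in the frame of stop_face between -0.004 and 0.004 m), for 0.1 s.
At the end, for the whole second after the job is handed in: The stop pad's face is within 4 mm of the pipe's flange face, the carriage at rest and the knob at 1.05 rad or more (tight); the pipe lies within 12 mm of where it was; the tape measure rests on the bench (its centre less than 45 mm high), its centre at least 15 mm outside the jig plate's edge (all of step 2 and value of joint knob above 1.05 rad and velocity of joint carriage below 0.005 m/s and distance of pipe_flange from where it was at the start of the episode below 0.012 m and height (world z) of tape_center below 0.045 m and linear speed of tape_measure below 0.02 m/s and (x of tape_center in the frame of jig above 0.08 m or x of tape_center in the frame of jig below -0.08 m or y of tape_center in the frame of jig above 0.39 m or y of tape_center in the frame of jig below -0.34 m)); the robot touches nothing.
It fails at once if the pipe is shoved or lifted more than 12 mm (distance of pipe_flange from where it was at the start of the episode above 0.012 m).
It fails at once if the tape measure is dropped or thrown (linear speed of tape_measure above 0.9 m/s and contact force between the fingers and tape_measure below 0.05 N).
It fails at once if one of the other loose things is moved more than 20 mm (distance of any of file_flat, bolt_m16, spanner_17, elbow_4, blank_flange, tungsten_box from where it was at the start of the episode above 0.02 m).
It also fails if it takes over 67 s, if anything falls off the work surface, if the arm or the gripper's body presses on something with over 40 N, if the wrist force passes 120 N, or if a joint passes its speed limit or range.

### The arm

A 6-joint arm with a two-finger parallel gripper is mounted at the origin on a cart in front of the work surface, level with it; the furniture and walls round the work are solid. World frame = base frame: x ahead of the robot, y to its left, z up, the work surface at z = 0. Lengths are in m, angles in rad, forces in N, time in s.
With the tool pointing down it reaches from about 0.3 to 0.875 m from the base axis. Payload 6.4 kg.
Tool frame: the origin (TCP) lies where the fingers leave the gripper's body, on its centre line; the fingertips stand 73 mm ahead of it and the grasp point (between the pads) lies 54 mm ahead of it; z points along the fingers, y is the line along which they close (so a half turn about z gives the same grasp; the last joint's range is limited). The gripper opens to 85 mm and grips with 20 to 120 N. Pads are 22 mm wide; open, the fingers measure 114 mm over their backs; the gripper's body (76 mm by 85 mm) begins 54 mm behind the grasp point. The pads swing forward as they close: fully open they stand 13 mm farther back than shut.
Start: joints at [-1.421, 0.181, 1.607, -0, 1.354, -0.206], TCP at [0.2, -0.539, 0.304] pointing down, gripper open.
Joint ranges: [-2.99, 2.99], [-0.89, 2.07], [0.3, 2.58], [-1.14, 4.28], [0, 2.63], [-3.12, 3.12]. Speed limits (rad/s): [2.57, 2.57, 3.01, 3.14, 3.14, 3.14].

### API

Orientations are given as a unit quaternion [w, x, y, z].
In Python, from bench import ctrl gives the robot as it stands.
- The arm moves only by the tool carry_out, never from a script. Its argument "steps" is one flat list of numbers, 7 for each row, row after row: the shift along the tool's x, y, z in m, then the turn, a rotation vector about the tool's x, y, z in rad, then the opening, from 0 (shut) to 1 (fully open). In form: [dx, dy, dz, wx, wy, wz, claw, dx, dy, dz, wx, wy, wz, claw, ...]. A call has 1 to 20 rows; each row is the pose to reach, as a shift and turn from the pose commanded when the call began, along the tool's axes at that moment; what a row does not reach only later rows make up. A row lasts 1/10 s, in which the tool goes at most 50 mm and 8.59 degrees, less where a joint would pass 70% of its speed; a pose out of reach is approached as far as the arm can. A call with a gripper value outside its range is refused whole. The fingers move at their own pace and stop on an object; the grip force is fixed at half the most. Time passes only in rows, so rows that repeat a pose let the fingers close. It gives the time, the measured TCP pose, the force, the opening and the grip force at its end, in the units of the state.
- ctrl.get_obs(): the state, without advancing time (a new reading comes with each control period).
- ctrl.camera(name): name is "scene" or "top" or "wrist"; returns the picture (384x512x3 uint8, red, green, blue); there is no depth.
- ctrl.camera_params(name): a dict with "vertical_fov" (degrees; the focal length in pixels is half the picture's height over the tangent of half this angle, whatever the lens; pixels are square), "cx", "cy" (the principal point, pixels), "cam_to_world" (4x4, takes a point from camera to world coordinates); the wrist camera has in their place "hand_eye" (4x4, takes a point from camera to tool coordinates, whose origin is the TCP and whose axes are the flange's). Camera axes: x right, y down, z forward; pixel columns grow to the right and rows downward; lengths in m; the calibration is good to about 2 mm. A picture is of the moment at which its call begins: read the wrist's pose just before it. camera_params takes no time and is no camera call.
- ctrl.hand_in(): hands the job in; it is judged then, once.
The state is a dict: "time_s": time; "q": joint angles; "dq": joint speeds; "joint_efforts": joint torques, N m; "eef_pos": TCP position; "eef_rot": TCP orientation; "wrist_force": force on the tool from outside, world axes, zero at the start; "torque": the same for the moment, N m; "opening": opening from 0.0 (shut) to 1.0 (fully open); "grasp_force": force on a finger pad.
Only numpy, scipy, OpenCV 4.12 (cv2) and the standard library are available. Lean on these libraries where they do the work, as an engineer would, in place of code of your own. Each camera call takes 0.05 s, during which the arm holds its last target. There are 200 camera calls.

## Working session

There is one attempt and no reset: what is moved stays moved. The work goes in short steps, Python scripts to look and compute and a tool call to move; the robot and the scene stay as the last step left them, time stands still between calls to the robot, and variables do not carry over. Pictures are saved under pics/ and viewed, at most 10 in all, crops included, and the job is handed in when it is done.

Besides the shell and the picture viewer there is one more tool, called after "Emit:" as name(argument=value, ...) on one line, values as JSON. carry_out: Moves the arm, as the interface text tells. Its arguments: {"type":"object","properties":{"steps":{"type":"array"}},"required":["steps"]}

```bash
mkdir -p pics
cat > h.py <<'E'
import numpy as np, cv2
from bench import ctrl
from scipy.spatial.transform import Rotation as R
def T(o):
    M=np.eye(4); q=o["eef_rot"]; M[:3,:3]=R.from_quat([q[1],q[2],q[3],q[0]]).as_matrix(); M[:3,3]=o["eef_pos"]; return M
def snap(name,fn=None):
    o=ctrl.get_obs(); im=ctrl.camera(name); p=dict(ctrl.camera_params(name))
    p["C"]=np.array(p["cam_to_world"]) if "cam_to_world" in p else T(o)@np.array(p["hand_eye"])
    if fn: cv2.imwrite("pics/"+fn,im[:,:,::-1])
    return im,p
def ray(p,u,v,h=384):
    f=h/2/np.tan(np.radians(p["vertical_fov"])/2)
    d=p["C"][:3,:3]@np.array([(u-p["cx"])/f,(v-p["cy"])/f,1.]); return p["C"][:3,3],d/np.linalg.norm(d)
def onz(p,u,v,z):
    o,d=ray(p,u,v); return o+d*(z-o[2])/d[2]
def two(p1,a,p2,b):
    o1,d1=ray(p1,*a);o2,d2=ray(p2,*b)
    s=np.linalg.lstsq(np.c_[d1,-d2],o2-o1,rcond=None)[0]
    x,y=o1+d1*s[0],o2+d2*s[1]; return (x+y)/2,np.linalg.norm(x-y)
def proj(p,X):
    f=192/np.tan(np.radians(p["vertical_fov"])/2)
    c=np.linalg.inv(p["C"])@np.r_[X,1]; return [round(float(f*c[0]/c[2]+p["cx"]),1),round(float(f*c[1]/c[2]+p["cy"]),1)]
E
python3 - <<'E'
from h import *
import pickle
D={}
ims=[]
for n in("scene","top"):
    im,p=snap(n); D[n]=(im,p); cv2.imwrite(f"pics/{n}0.png",cv2.resize(im,(768,576),interpolation=cv2.INTER_CUBIC)[:,:,::-1])
    print(n,p["vertical_fov"],p["C"].round(3).tolist())
im,p=snap("wrist","w0.png");print(p["hand_eye"],p["vertical_fov"])
pickle.dump(D,open("d0.pkl","wb")); o=ctrl.get_obs();print(o)
E
```

```text
scene 46.94719432174431 [[-0.588, -0.426, 0.688, -0.133], [-0.809, 0.296, -0.508, 0.522], [0.012, -0.855, -0.519, 0.651], [0.0, 0.0, 0.0, 1.0]]
top 55.11405196529277 [[-0.014, -0.997, 0.077, 0.54], [-1.0, 0.015, 0.019, -0.028], [-0.02, -0.076, -0.997, 0.934], [0.0, 0.0, 0.0, 1.0]]
[[ 6.85293998e-04 -9.44216862e-01 -3.29323623e-01  8.46405186e-02]
 [ 9.99998208e-01  6.58315248e-05  1.89216166e-03  2.16366511e-04]
 [-1.76493107e-03 -3.29324329e-01  9.44215215e-01 -7.02540621e-02]
 [ 0.00000000e+00  0.00000000e+00  0.00000000e+00  1.00000000e+00]] 61.77143026844708
{'time_s': 0.15, 'q': array([-1.42130533e+00,  1.81373055e-01,  1.60775296e+00,  1.61012070e-07,
        1.35382038e+00, -2.06300165e-01]), 'dq': array([ 0.00071276, -0.00309551, -0.00204934,  0.00217545, -0.00038826,
       -0.0004053 ]), 'joint_efforts': array([ 1.46278879e-03, -4.45258105e+01, -3.51691782e+01, -2.13895855e-04,
        5.85011134e-03, -2.01622936e-05]), 'eef_pos': array([ 0.20025849, -0.53865824,  0.3032018 ]), 'eef_rot': array([-6.76593521e-04,  9.84218045e-01,  1.76958699e-01,  1.93021674e-05]), 'wrist_force': array([ 0.00681327, -0.73185339, -0.58819872]), 'torque': array([ 0.0032788 , -0.00457946,  0.01827878]), 'grasp_force': 0.0, 'opening': 0.9973428707865032}
```

View pics/scene0.png

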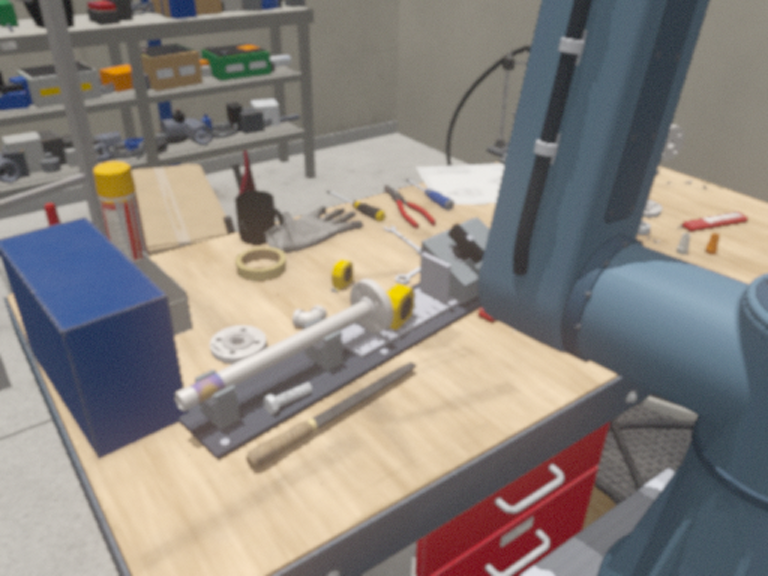

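View pics/top0.png

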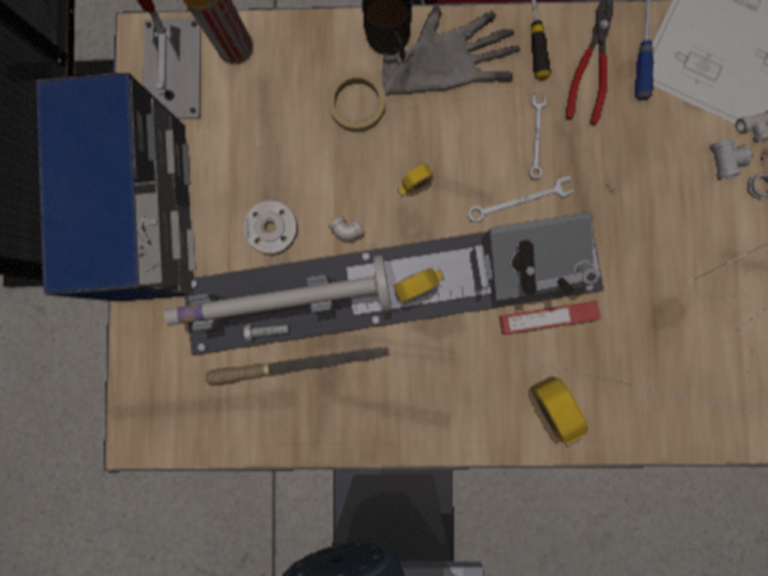

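The scene view shows the pipe, the tape measure against the flange and the wedge carriage. In the top view (768 px scale) the tape is at (417,284), the flange at (381,284), the knob bar at (525,267) and the post near (566,285). The other two yellow tapes are a small one at (416,180) and a large one at (560,410).

Run:
```python
from h import *
import pickle
D=pickle.load(open("d0.pkl","rb"))
P={}
for n in("top","scene"):
    im,p=D[n]; P[n]=p
    hsv=cv2.cvtColor(im,cv2.COLOR_RGB2HSV)
    m=cv2.inRange(hsv,(18,130,70),(35,255,255))
    k,l,s,c=cv2.connectedComponentsWithStats(m)
    print(n,[(s[i].tolist(),c[i].round(1).tolist()) for i in range(1,k) if s[i][4]>60])
t=P["top"]
f=lambda u,v,z:onz(t,u/1.5,v/1.5,z).round(3)
a,b=f(202,346,.01),f(375,320,.01); a2=f(366,256,.01)
print("bolts",a,b,a2,"yaw of jig y",np.degrees(np.arctan2(*(b-a)[[1,0]])))
for n,u,v,z in[("tape",417,284,.075),("flange",386,284,.066),("knob",523,267,.12),("post",566,285,.13),("pivot",587,271,.1),("carr TL",488,232,.1),("TR",592,215,.1),("BL",496,305,.053),("BR",602,291,.053),("box",550,317,.017),("fileTip",387,351,.01)]:print(n,f(u,v,z))
print(two(t,(417/1.5,284/1.5),P["scene"],(400/1.5,306/1.5)))
```

```text
top [([266, 109, 22, 21, 216], [276.4, 118.1]), ([263, 180, 32, 21, 378], [278.0, 189.4]), ([356, 252, 36, 45, 851], [374.5, 272.7])]
scene [([71, 44, 15, 8, 63], [78.0, 46.9]), ([62, 108, 28, 24, 542], [75.2, 119.4]), ([221, 173, 13, 20, 166], [226.4, 182.2]), ([258, 189, 17, 30, 249], [265.4, 200.5])]
bolts [0.515 0.304 0.01 ] [0.554 0.013 0.01 ] [0.663 0.027 0.01 ] yaw of jig y -82.3666694127687
tape [ 0.609 -0.056  0.075]
flange [ 0.61  -0.007  0.066]
knob [ 0.628 -0.211  0.12 ]
post [ 0.599 -0.271  0.13 ]
pivot [ 0.622 -0.312  0.1  ]
carr TL [ 0.684 -0.165  0.1  ]
TR [ 0.708 -0.323  0.1  ]
BL [ 0.575 -0.182  0.053]
BR [ 0.595 -0.35   0.053]
box [ 0.555 -0.276  0.017]
fileTip [ 0.503 -0.006  0.01 ]
(array([ 0.60995849, -0.05799763,  0.04636373]), np.float64(0.0028998904070953535))
```

Emit:
carry_out(steps=[0.517,-0.244,-0.03,0,0,0.223,1,0.517,-0.244,-0.03,0,0,0.223,1,0.517,-0.244,-0.03,0,0,0.223,1,0.517,-0.244,-0.03,0,0,0.223,1,0.517,-0.244,-0.03,0,0,0.223,1,0.517,-0.244,-0.03,0,0,0.223,1,0.517,-0.244,-0.03,0,0,0.223,1,0.517,-0.244,-0.03,0,0,0.223,1,0.517,-0.244,-0.03,0,0,0.223,1,0.517,-0.244,-0.03,0,0,0.223,1,0.517,-0.244,-0.03,0,0,0.223,1,0.517,-0.244,-0.03,0,0,0.223,1,0.517,-0.244,-0.03,0,0,0.223,1,0.517,-0.244,-0.03,0,0,0.223,1,0.517,-0.244,-0.03,0,0,0.223,1])

```text
time_s: 1.65
eef_pos: [0.5992, -0.131, 0.3335]
eef_rot: [-0.0, 0.998, 0.066, -0.0]
wrist_force: [-0.7, -0.4, 0.6]
opening: 1.0
grasp_force: 0.0
```

Run:
```python
from h import *
import pickle
im,p=snap("wrist"); pickle.dump((im,p),open("w1.pkl","wb"))
cv2.imwrite("pics/w1.png",cv2.resize(im,(768,576),interpolation=cv2.INTER_CUBIC)[:,:,::-1])
print(ctrl.get_obs()["eef_pos"],p["C"].round(3).tolist())
```

```text
[ 0.59918352 -0.13124079  0.33365687] [[0.132, -0.936, -0.327, 0.683], [-0.991, -0.124, -0.045, -0.12], [0.002, 0.33, -0.944, 0.404], [0.0, 0.0, 0.0, 1.0]]
```

View pics/w1.png

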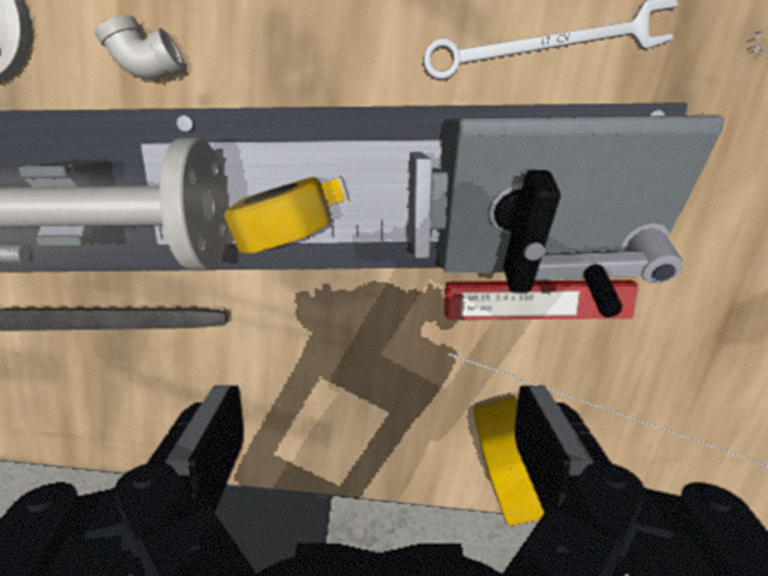

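The wrist view (768 px scale) shows the tape at (285,215) skewed on the rail, with the flange rim at (185–228, 140–268). The pad is at (420,205), the knob bar runs (540,178)–(522,285), the lock arm pivot is at (655,255), and the post runs from (592,268) to (608,308).

Run:
```python
from h import *
import pickle
D=pickle.load(open("d0.pkl","rb")); w=pickle.load(open("w1.pkl","rb"))
def blob(im,c):
    m=cv2.inRange(cv2.cvtColor(im,cv2.COLOR_RGB2HSV),(18,130,50),(35,255,255))
    cs,_=cv2.findContours(m,cv2.RETR_EXTERNAL,cv2.CHAIN_APPROX_NONE)
    k=min(cs,key=lambda k:np.hypot(*(k[:,0].mean(0)-c)) if len(k)>40 else 999)
    return k[:,0],cv2.approxPolyDP(cv2.convexHull(k),2,True)[:,0]
cw,hw=blob(w[0],(187,143)); ct,ht=blob(D["top"][0],(278,189))
print("wrist hull",hw.tolist()); print([onz(w[1],*q,.082)[:2].round(3).tolist() for q in hw])
print("top hull",ht.tolist()); print([onz(D["top"][1],*q,.082)[:2].round(3).tolist() for q in ht])
s=lambda a,b:two(w[1],np.array(a)/1.5,D["top"][1],np.array(b)/1.5)
for n,a,b in[("knob",(532,230),(524,266)),("post top",(609,309),(568,290)),("pivot",(662,266),(586,272)),("box",(540,301),(550,317)),("plate bolt",(185,124),(366,256))]:
    x,e=s(a,b);print(n,x.round(3),e.round(4))
print("tilt", [onz(w[1],u/1.5,v/1.5,.01)[:2].round(3).tolist() for u,v in [(20,112),(680,105),(20,274),(440,272)]])
print("knob", [onz(w[1],u/1.5,v/1.5,z)[:2].round(3).tolist() for u,v,z in [(542,176,.15),(520,288,.11)]])
print("pad face/top", [onz(w[1],u/1.5,v/1.5,.096)[:2].round(3).tolist() for u,v in [(412,155),(413,255)]])
```

```text
wrist hull [[225, 120], [229, 132], [216, 150], [181, 165], [169, 168], [158, 166], [149, 144], [152, 139], [201, 120]]
[[0.643, -0.099], [0.632, -0.104], [0.612, -0.093], [0.592, -0.059], [0.587, -0.047], [0.588, -0.035], [0.61, -0.025], [0.615, -0.028], [0.64, -0.075]]
top hull [[292, 180], [294, 185], [289, 191], [270, 200], [266, 199], [263, 190], [281, 181]]
[[0.629, -0.089], [0.618, -0.093], [0.604, -0.081], [0.583, -0.037], [0.586, -0.028], [0.607, -0.021], [0.627, -0.063]]
knob [ 0.632 -0.218  0.114] 0.0081
post top [ 0.593 -0.275  0.128] 0.0023
pivot [ 0.621 -0.307  0.114] 0.0032
box [ 0.556 -0.278  0.014] 0.0017
plate bolt [0.662 0.027 0.012] 0.0012
tilt [[0.653, 0.152], [0.725, -0.348], [0.52, 0.167], [0.569, -0.189]]
knob [[0.668, -0.208], [0.594, -0.225]]
pad face/top [[0.666, -0.144], [0.603, -0.154]]
```

Emit:
carry_out(steps=[0.023,-0.064,0.08,0,0,-0.4,1,0.023,-0.064,0.08,0,0,-0.8,1,0.023,-0.064,0.08,0,0,-1.2,1,0.023,-0.064,0.08,0,0,-1.6,1,0.023,-0.064,0.08,0,0,-1.9,1,0.023,-0.064,0.08,0,0,-1.9,1,0.023,-0.064,0.08,0,0,-1.9,1,0.023,-0.064,0.08,0,0,-1.9,1,0.023,-0.064,0.08,0,0,-1.9,1,0.023,-0.064,0.08,0,0,-1.9,1,0.023,-0.064,0.08,0,0,-1.9,1,0.023,-0.064,0.08,0,0,-1.9,1,0.023,-0.064,0.08,0,0,-1.9,1,0.023,-0.064,0.08,0,0,-1.9,1,0.023,-0.064,0.08,0,0,-1.9,1])

```text
time_s: 3.2
eef_pos: [0.6139, -0.0646, 0.254]
eef_rot: [0.0, 0.528, 0.849, -0.0]
wrist_force: [0.4, 0.3, 0.2]
opening: 1.003
grasp_force: 0.0
```

Run:
```python
from h import *
import pickle
im,p=snap("wrist"); pickle.dump((im,p),open("w2.pkl","wb"))
cv2.imwrite("pics/w2.png",cv2.resize(im,(768,576),interpolation=cv2.INTER_CUBIC)[:,:,::-1])
o=ctrl.get_obs();M=T(o);print(M.round(3).tolist(),o["q"].round(2))
g=M[:3,3]+M[:3,2]*.17
print("grasp axis px at z.066 *1.5:",np.array(proj(p,[*M[:2,3],.066]))*1.5)
w=pickle.load(open("w1.pkl","rb"))
print("tape stereo check proj:",np.array(proj(p,[.612,-.062,.082]))*1.5)
```

```text
[[-0.442, 0.897, 0.0, 0.614], [0.897, 0.442, -0.0, -0.064], [-0.0, 0.0, -1.0, 0.254], [0.0, 0.0, 0.0, 1.0]] [-0.3   0.32  1.54 -0.    1.28 -0.75]
grasp axis px at z.066 *1.5: [379.65 279.  ]
tape stereo check proj: [378.3 282.9]
```

View pics/w2.png

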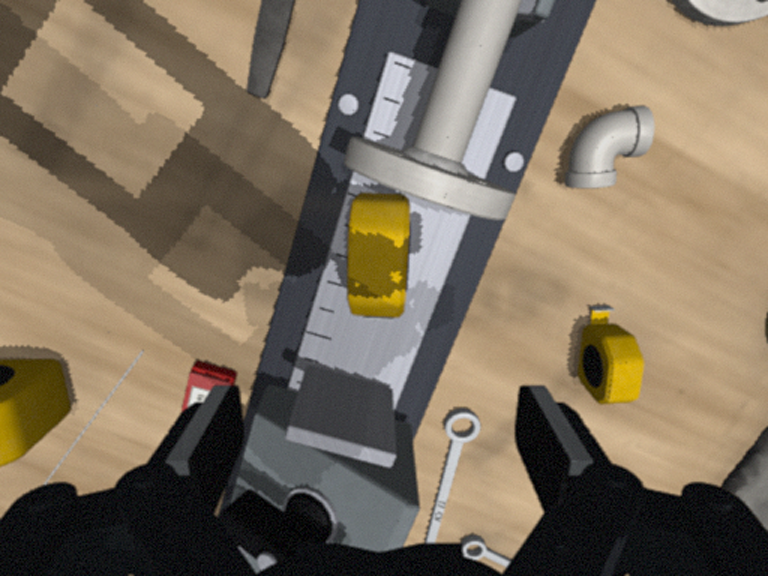

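The tape (348–408, 195–318) lines up with the tool and sits centred between the fingers. The flange is just above it and should clear the gripper body.

Emit:
carry_out(steps=[0,0,0.05,0,0,0,1,0,0,0.1,0,0,0,1,0,0,0.125,0,0,0,1,0,0,0.132,0,0,0,1,0,0,0.132,0,0,0,1,0,0,0.132,0,0,0,0.2,0,0,0.132,0,0,0,0.2,0,0,0.132,0,0,0,0.2,0,0,0.132,0,0,0,0.2,0,0,0.132,0,0,0,0.2,0,0,0.132,0,0,0,0.2,0,0,0.132,0,0,0,0.2,0,0,0.132,0,0,0,0.2,0,0,0.132,0,0,0,0.2])

```text
time_s: 4.65
eef_pos: [0.6153, -0.0641, 0.1236]
eef_rot: [0.001, 0.526, 0.85, 0.0]
wrist_force: [0.0, -0.7, 5.2]
opening: 0.364
grasp_force: 60.6
```

Emit:
carry_out(steps=[0,0,-0.02,0,0,0,0.2,0,0,-0.05,0,0,0,0.2,0,0,-0.07,0,0,0,0.2,0.006,-0.04,-0.07,0,0,0,0.2,0.012,-0.08,-0.07,0,0,0,0.2,0.018,-0.12,-0.07,0,0,0,0.2,0.021,-0.146,-0.06,0,0,0,0.2,0.021,-0.146,-0.03,0,0,0,0.2,0.021,-0.146,-0.01,0,0,0,0.2,0.021,-0.146,0.0,0,0,0,0.2,0.021,-0.146,0.008,0,0,0,0.2,0.021,-0.146,0.012,0,0,0,0.2,0.021,-0.146,0.014,0,0,0,0.2,0.021,-0.146,0.014,0,0,0,0.2])

```text
time_s: 6.05
eef_pos: [0.4746, -0.11, 0.1082]
eef_rot: [0.0, 0.526, 0.85, 0.0]
wrist_force: [0.5, -0.5, -2.1]
opening: 0.364
grasp_force: 60.0
```

Emit:
carry_out(steps=[0,0,0.001,0,0,0,0.2,0,0,0.002,0,0,0,0.2,0,0,0.003,0,0,0,0.2,0,0,0.003,0,0,0,0.2])

```text
time_s: 6.45
eef_pos: [0.4746, -0.1101, 0.1055]
eef_rot: [0.0, 0.526, 0.85, 0.0]
wrist_force: [-2.3, 1.3, 3.9]
opening: 0.361
grasp_force: 60.8
```

Emit:
carry_out(steps=[0,0,0,0,0,0,0.8,0,0,0,0,0,0,0.8,0,0,0,0,0,0,0.8,0,0,0,0,0,0,0.8,0,0,-0.03,0,0,0,0.8,0,0,-0.08,0,0,0,0.8,0,0,-0.13,0,0,0,0.8,0,0,-0.18,0,0,0,0.8,0,0,-0.18,0,0,0,0.8])

```text
time_s: 7.35
eef_pos: [0.4774, -0.1115, 0.2927]
eef_rot: [0.007, 0.526, 0.85, 0.001]
wrist_force: [0.3, -0.6, -0.6]
opening: 0.802
grasp_force: 0.0
```

```bash
cat >> h.py <<'E'
a=np.radians(7.85); s26,c26=np.sin(np.radians(26)),np.cos(np.radians(26))
e1=np.array([np.cos(a),np.sin(a),0]); e2=np.array([-np.sin(a),np.cos(a),0]); ez=np.array([0,0,1.])
N=-s26*e1+c26*ez; UP=c26*e1+s26*ez
SL=np.c_[UP,-e2,-N]      # tool axes x up the slope, y to the right, z into the face
def go(P,Rm):
    M=T(ctrl.get_obs()); d=M[:3,:3].T@(np.array(P)-M[:3,3]); r=R.from_matrix(M[:3,:3].T@Rm).as_rotvec()
    print("shift",d.round(4),"turn",r.round(3),"deg",np.degrees(np.linalg.norm(r)).round(1))
E
python3 - <<'E'
from h import *
go([.523,-.257,.30],SL); print(ctrl.get_obs()["q"].round(2),ctrl.get_obs()["eef_pos"])
E
```

```text
shift [-0.1506 -0.0241 -0.0058] turn [-0.413  0.308  1.863] deg 110.7
[-0.47 -0.01  1.83  0.    1.3  -0.93] [ 0.47744694 -0.11150424  0.29270559]
```

Emit:
carry_out(steps=[-0.03,-0.005,-0.005,-0.1,0.07,0.43,0.4,-0.06,-0.01,-0.005,-0.2,0.15,0.9,0.4,-0.1,-0.02,-0.005,-0.3,0.22,1.3,0.4,-0.151,-0.024,-0.006,-0.413,0.308,1.863,0.4,-0.151,-0.024,-0.006,-0.413,0.308,1.863,0.4,-0.151,-0.024,-0.006,-0.413,0.308,1.863,0.4,-0.151,-0.024,-0.006,-0.413,0.308,1.863,0.4,-0.151,-0.024,-0.006,-0.413,0.308,1.863,0.4,-0.151,-0.024,-0.006,-0.413,0.308,1.863,0.4,-0.151,-0.024,-0.006,-0.413,0.308,1.863,0.4,-0.151,-0.024,-0.006,-0.413,0.308,1.863,0.4,-0.151,-0.024,-0.006,-0.413,0.308,1.863,0.4,-0.151,-0.024,-0.006,-0.413,0.308,1.863,0.4,-0.151,-0.024,-0.006,-0.413,0.308,1.863,0.4,-0.151,-0.024,-0.006,-0.413,0.308,1.863,0.4])

```text
time_s: 8.85
eef_pos: [0.5199, -0.2557, 0.2906]
eef_rot: [-0.019, 0.973, 0.067, 0.218]
wrist_force: [0.1, 0.4, 0.4]
opening: 0.398
grasp_force: 0.0
```

Run:
```python
from h import *
import pickle
im,p=snap("wrist"); pickle.dump((im,p),open("w3.pkl","wb"))
cv2.imwrite("pics/w3.png",cv2.resize(im,(768,576),interpolation=cv2.INTER_CUBIC)[:,:,::-1])
o=ctrl.get_obs();print(T(o).round(3).tolist(),o["q"].round(2)); print((SL.T@T(o)[:3,:3]).round(3).tolist())
```

```text
[[0.896, 0.139, 0.422, 0.52], [0.122, -0.99, 0.066, -0.256], [0.427, -0.007, -0.904, 0.291], [0.0, 0.0, 0.0, 1.0]] [-0.82  0.04  1.84  0.42  1.04  0.44]
[[1.0, -0.001, -0.012], [0.001, 1.0, -0.008], [0.012, 0.008, 1.0]]
```

View pics/w3.png

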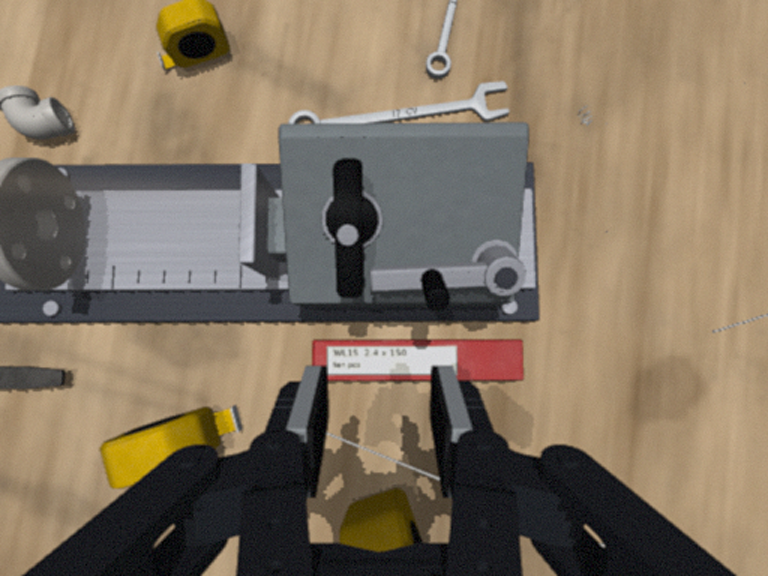

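The sloped view shows the knob bar at column 349, rows 158–297, with its cap at (347,235). The post runs from its base at (431,272) to its top at (440,303), the pivot cap is at (505,277), and the arm's nose at (372,280) touches the lower wing.

Run:
```python
from h import *
import pickle
w=pickle.load(open("w1.pkl","rb"))[1]; v=pickle.load(open("w3.pkl","rb"))[1]
for n,x,y in[("cap",(535,251),(347,235)),("bar up end",(541,173),(348,159)),("post top",(609,309),(440,303)),("pivot cap",(662,267),(505,277)),("cornerL",(457,120),(282,126)),("cornerR",(722,118),(527,124))]:
    X,e=two(w,np.array(x)/1.5,v,np.array(y)/1.5); print(n,X.round(3),"err",e.round(4),"up,left,off:",np.round([X@UP,X@e2,X@N],4))
# face offset
J0=np.array([.609,0,0]); F=(J0+.0785*ez)@N; print("face off (nominal)",F)
for n,px,h in[("bar up",(348,159),.046),("bar dn",(349,296),.046),("post top",(440,303),.068),("nose",(372,281),.032),("pivot",(505,277),.040),("postbase",(431,272),.032)]:
    o,d=ray(v,px[0]/1.5,px[1]/1.5); X=o+d*((F+h-o@N)/(d@N)); print(n,X.round(3),np.round([X@UP,X@e2],4))
```

```text
cap [ 0.622 -0.223  0.124] err 0.0008 up,left,off: [ 0.5808 -0.306  -0.1458]
bar up end [ 0.667 -0.217  0.121] err 0.0006 up,left,off: [ 0.6203 -0.3058 -0.1685]
post top [ 0.591 -0.28   0.121] err 0.0002 up,left,off: [ 0.5451 -0.358  -0.1313]
pivot cap [ 0.616 -0.321  0.094] err 0.0013 up,left,off: [ 0.55   -0.4024 -0.1642]
cornerL [ 0.691 -0.168  0.097] err 0.0022 up,left,off: [ 0.6369 -0.2609 -0.2027]
cornerR [ 0.712 -0.322  0.102] err 0.0 up,left,off: [ 0.6389 -0.4157 -0.1979]
face off (nominal) -0.19391094612364884
bar up [ 0.66  -0.219  0.14 ] [ 0.6219 -0.307 ]
bar dn [ 0.589 -0.228  0.105] [ 0.5429 -0.3059]
post top [ 0.591 -0.279  0.127] [ 0.5473 -0.3574]
nose [ 0.601 -0.239  0.095] [ 0.5475 -0.3194]
pivot [ 0.614 -0.318  0.104] [ 0.553  -0.3992]
postbase [ 0.612 -0.275  0.097] [ 0.5535 -0.3557]
```

Run:
```python
from h import *
import pickle
go(.547*UP-.3575*e2-.085*N,SL)
v=pickle.load(open("w3.pkl","rb"))[1]
for h in(.046,):
  for px in((348,159),(349,296)):
    o,d=ray(v,px[0]/1.5,px[1]/1.5); X=o+d*((-.197+h-o@N)/(d@N)); print(np.round([X@UP,X@e2],4))
```

```text
shift [-0.0104  0.034   0.1357] turn [-0.008  0.012 -0.001] deg 0.8
[ 0.6216 -0.3068]
[ 0.5417 -0.3057]
```

Emit:
carry_out(steps=[-0.01,0.034,0.04,-0.008,0.012,0,0.4,-0.01,0.034,0.085,-0.008,0.012,0,0.4,-0.01,0.034,0.115,-0.008,0.012,0,0.4,-0.01,0.034,0.13,-0.008,0.012,0,0.4,-0.01,0.034,0.1357,-0.008,0.012,0,0.4,-0.01,0.034,0.1357,-0.008,0.012,0,0.4,-0.01,0.034,0.1357,-0.008,0.012,0,0.05,-0.01,0.034,0.1357,-0.008,0.012,0,0.05,-0.01,0.034,0.1357,-0.008,0.012,0,0.05,-0.01,0.034,0.1357,-0.008,0.012,0,0.05,-0.01,0.034,0.1357,-0.008,0.012,0,0.05])

```text
time_s: 10.0
eef_pos: [0.5728, -0.2799, 0.1649]
eef_rot: [-0.017, 0.972, 0.066, 0.225]
wrist_force: [-4.3, 7.4, 4.5]
opening: 0.138
grasp_force: 58.4
```

Run:
```python
from h import *
o=ctrl.get_obs();X=o["eef_pos"];print(np.round([X@UP,X@e2,X@N],4),o["opening"],o["wrist_force"])
```

```text
[ 0.5479 -0.3555 -0.0838] 0.13849974352668895 [-4.33634746  7.36806575  4.45385059]
```

Emit:
carry_out(steps=[-0.005,-0.002,0,0,0,0,0.05,-0.01,0,0,0,0,0,0.05,-0.015,0.002,0,0,0,0,0.05,-0.019,0.004,0,0,0,0,0.05,-0.023,0.007,0,0,0,0,0.05,-0.027,0.01,0,0,0,0,0.05,-0.03,0.0135,0,0,0,0,0.05,-0.033,0.0175,0,0,0,0,0.05,-0.0355,0.022,0,0,0,0,0.05,-0.038,0.026,0,0,0,0,0.05,-0.038,0.026,0,0,0,0,0.05])

```text
time_s: 11.1
eef_pos: [0.538, -0.3086, 0.1455]
eef_rot: [-0.02, 0.973, 0.067, 0.22]
wrist_force: [-35.0, 11.4, 18.8]
opening: 0.145
grasp_force: 63.8
```

Run:
```python
from h import *
o=ctrl.get_obs();X=o["eef_pos"];print(np.round([X@UP,X@e2,X@N],4),o["opening"],o["wrist_force"])
```

```text
[ 0.505  -0.3792 -0.0844] 0.14513732742664776 [-34.96201867  11.42345723  18.79562351]
```

Emit:
carry_out(steps=[-0.038,0.026,0,0,0,0,0.4,-0.038,0.026,0,0,0,0,0.4,-0.038,0.026,0,0,0,0,0.4])

```text
time_s: 11.4
eef_pos: [0.5118, -0.3439, 0.1311]
eef_rot: [-0.015, 0.972, 0.064, 0.225]
wrist_force: [0.5, -0.1, 0.7]
opening: 0.4
grasp_force: 0.0
```

Emit:
carry_out(steps=[0,0,-0.04,0,0,0,0.4,0,0,-0.085,0,0,0,0.4,0.02,-0.03,-0.125,0,0,0,0.4,0.045,-0.07,-0.135,0,0,0,0.4,0.045,-0.07,-0.135,0,0,0,0.4,0.045,-0.07,-0.135,0,0,0,0.4])

```text
time_s: 12.0
eef_pos: [0.4853, -0.2748, 0.2733]
eef_rot: [-0.014, 0.972, 0.066, 0.226]
wrist_force: [-1.1, -0.1, -0.9]
opening: 0.397
grasp_force: 0.0
```

Run:
```python
from h import *
import pickle
im,p=snap("wrist"); pickle.dump((im,p),open("w4.pkl","wb"))
cv2.imwrite("pics/w4.png",cv2.resize(im,(768,576),interpolation=cv2.INTER_CUBIC)[:,:,::-1])
o=ctrl.get_obs();X=o["eef_pos"];print(np.round([X@UP,X@e2,X@N],4),X)
```

```text
[ 0.5171 -0.3389  0.0505] [ 0.48481521 -0.27529268  0.27205897]
```

View pics/w4.png

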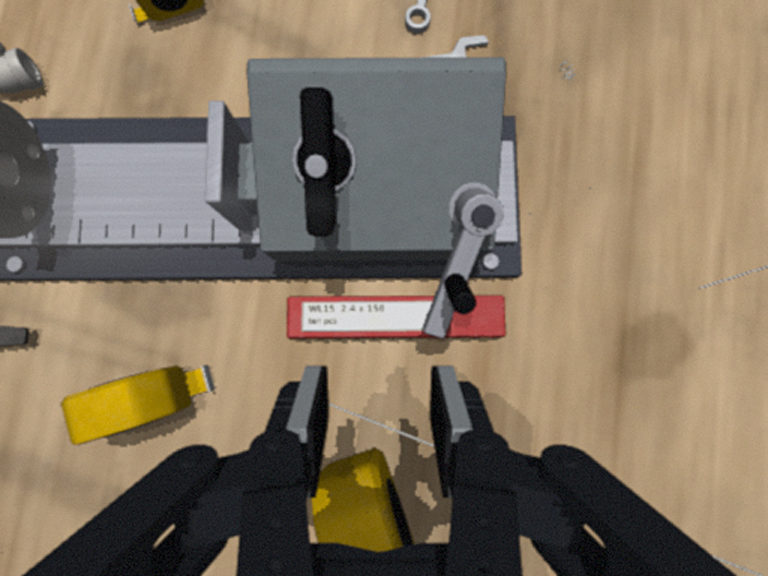

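Lock arm is now swung about 65° clear of the knob; its post is at (460,293), and the knob bar at (317,88)–(320,235) is unmoved.

Run:
```python
from h import *
import pickle
L=lambda n:pickle.load(open(n+".pkl","rb"))[1]
w1,w2,w3,w4=map(L,("w1","w2","w3","w4"))
on=lambda p,u,v,z:(lambda X:np.round([X@e1,X@e2,X[2]],4))(onz(p,u/1.5,v/1.5,z))
print("flange ctr w3",on(w3,45,222.7,.066)," w4 ",on(w4,8,168,.066))
print("pad top edge w3",on(w3,241,165,.096),on(w3,242,262,.096),"w2",on(w2,287,437,.096),on(w2,394,452,.096),"w4",on(w4,208,103,.096),on(w4,208,208,.096))
for px in((317,88),(320,235)):
    o,d=ray(w4,px[0]/1.5,px[1]/1.5); X=o+d*((-.197+.046-o@N)/(d@N)); print("bar",np.round([X@UP,X@e2],4))
X,e=two(w3,np.array((347,235))/1.5,w4,np.array((315,166))/1.5);print("cap",np.round([X@UP,X@e2,X@N],4),e)
X,e=two(w2,np.array((341,445))/1.5,w3,np.array((241.5,213))/1.5);print("pad mid top",np.round([X@e1,X@e2,X[2]],4),e)
go(.582*UP-.306*e2+(-.197+.036+.054)*N,SL)
```

```text
flange ctr w3 [ 0.6066 -0.0929  0.066 ]  w4  [ 0.6063 -0.0947  0.066 ]
pad top edge w3 [ 0.6367 -0.2361  0.096 ] [ 0.5746 -0.2388  0.096 ] w2 [ 0.5765 -0.2436  0.096 ] [ 0.6369 -0.2341  0.096 ] w4 [ 0.636 -0.236  0.096] [ 0.5703 -0.2388  0.096 ]
bar [ 0.6197 -0.3074]
bar [ 0.5413 -0.306 ]
cap [ 0.5805 -0.3056 -0.1455] 0.0003346427048501514
pad mid top [ 0.606  -0.2379  0.0974] 0.0013994523170386601
shift [ 0.0647 -0.0333  0.1575] turn [ 0.002 -0.001 -0.002] deg 0.2
```

Emit:
carry_out(steps=[0.04,-0.025,0.0,0,0,0,0.45,0.0635,-0.033,0.02,0,0,0,0.45,0.0635,-0.033,0.06,0,0,0,0.45,0.0635,-0.033,0.1,0,0,0,0.45,0.0635,-0.033,0.13,0,0,0,0.45,0.0635,-0.033,0.15,0,0,0,0.45,0.0635,-0.033,0.157,0,0,0,0.45,0.0635,-0.033,0.157,0,0,0,0.45,0.0635,-0.033,0.157,0,0,0,0.05,0.0635,-0.033,0.157,0,0,0,0.05,0.0635,-0.033,0.157,0,0,0,0.05,0.0635,-0.033,0.157,0,0,0,0.05,0.0635,-0.033,0.157,0,0,0,0.05,0.0635,-0.033,0.157,0,0,0,0.05])

```text
time_s: 13.45
eef_pos: [0.6045, -0.2247, 0.1593]
eef_rot: [-0.017, 0.972, 0.065, 0.225]
wrist_force: [-0.7, 5.3, 1.8]
opening: 0.176
grasp_force: 58.8
```

Run:
```python
from h import *
o=ctrl.get_obs();X=o["eef_pos"];print(np.round([X@UP,X@e2,X@N],4),o["opening"],o["wrist_force"],o["torque"],o["q"].round(2)); print((SL.T@T(o)[:3,:3]).round(3).tolist())
```

```text
[ 0.5805 -0.3052 -0.1059] 0.17626119161334716 [-0.74721473  5.30736978  1.83938747] [0.87756009 0.31961541 0.49702967] [-0.66  0.35  1.78  0.48  0.75  0.46]
[[1.0, -0.003, 0.0], [0.003, 1.0, -0.002], [-0.0, 0.002, 1.0]]
```

Emit:
carry_out(steps=[0,-0.001,0,0,0,-0.1,0.05,0,-0.001,0,0,0,-0.2,0.05,0,-0.001,0,0,0,-0.3,0.05,0,-0.001,0,0,0,-0.4,0.05,0,-0.001,0,0,0,-0.5,0.05,0,-0.001,0,0,0,-0.6,0.05,0,-0.001,0,0,0,-0.7,0.05,0,-0.001,0,0,0,-0.8,0.05,0,-0.001,0,0,0,-0.85,0.05,0,-0.001,0,0,0,-0.85,0.05])

```text
time_s: 14.45
eef_pos: [0.6047, -0.225, 0.1592]
eef_rot: [0.079, 0.859, 0.46, 0.211]
wrist_force: [0.4, 1.2, -1.0]
opening: 0.178
grasp_force: 58.7
```

Run:
```python
from h import *
o=ctrl.get_obs();X=o["eef_pos"];print(np.round([X@UP,X@e2,X@N],4),o["opening"],o["wrist_force"],o["torque"]); M=SL.T@T(o)[:3,:3];print(R.from_matrix(M).as_rotvec().round(3))
print("tool-axis components of e2:",(T(o)[:3,:3].T@e2).round(3))
```

```text
[ 0.5806 -0.3055 -0.106 ] 0.1777752072451536 [ 0.38366902  1.19215738 -0.97450421] [0.26156782 0.22035928 0.32533646]
[-0.001  0.001 -0.847]
tool-axis components of e2: [ 0.749 -0.662 -0.001]
```

Emit:
carry_out(steps=[0.0075,-0.0066,0,0,0,0,0.05,0.015,-0.0132,0,0,0,0,0.05,0.0225,-0.0199,0,0,0,0,0.05,0.03,-0.0265,0,0,0,0,0.05,0.0375,-0.0331,0,0,0,0,0.05,0.045,-0.0397,0,0,0,0,0.05])

```text
time_s: 15.05
eef_pos: [0.5963, -0.1654, 0.1592]
eef_rot: [0.079, 0.859, 0.46, 0.211]
wrist_force: [-7.6, -4.6, 5.2]
opening: 0.18
grasp_force: 62.0
```

Run:
```python
from h import *
o=ctrl.get_obs();X=o["eef_pos"];print(np.round([X@UP,X@e2,X@N],4),o["opening"],"F up,left,N",np.round([o["wrist_force"]@k for k in (UP,e2,N)],2),o["torque"])
```

```text
[ 0.5804 -0.2453 -0.1059] 0.17997775105844668 F up,left,N [-5.05 -3.47  8.3 ] [-0.38902272  0.97501858 -0.13073458]
```

Emit:
carry_out(steps=[0.0112,-0.0099,0,0,0,0,0.05,0.0225,-0.0199,0,0,0,0,0.05,0.0337,-0.0298,0,0,0,0,0.05,0.0449,-0.0397,0,0,0,0,0.05,0.051,-0.045,0,0,0,0,0.05,0.054,-0.0477,0,0,0,0,0.05,0.054,-0.0477,0,0,0,0,0.05,0.054,-0.0477,0,0,0,0,0.05])

```text
time_s: 15.85
eef_pos: [0.586, -0.093, 0.1592]
eef_rot: [0.078, 0.859, 0.46, 0.211]
wrist_force: [-14.3, 0.7, 12.2]
opening: 0.171
grasp_force: 63.2
```

Run:
```python
from h import *
o=ctrl.get_obs();X=o["eef_pos"];print(np.round([X@UP,X@e2,X@N],4),o["opening"],"F up,left,N",np.round([o["wrist_force"]@k for k in (UP,e2,N)],2),o["torque"])
im,p=snap("wrist"); t,pt=snap("top"); s,ps=snap("scene")
def bigcrop(a,u,v,w,h,k): return cv2.resize(a[v:v+h,u:u+w],None,fx=k,fy=k,interpolation=cv2.INTER_CUBIC)
A=cv2.resize(im,(400,300)); B=bigcrop(t,200,130,200,150,2); C=bigcrop(s,210,150,200,150,2)
cv2.imwrite("pics/w5.png",np.vstack([np.hstack([A,B]),np.hstack([C,C*0])])[:,:,::-1])
```

```text
[ 0.5801 -0.1721 -0.1058] 0.17068452781512855 F up,left,N [-7.3   2.68 17.11] [0.16785755 1.20528898 0.15669179]
```

View pics/w5.png

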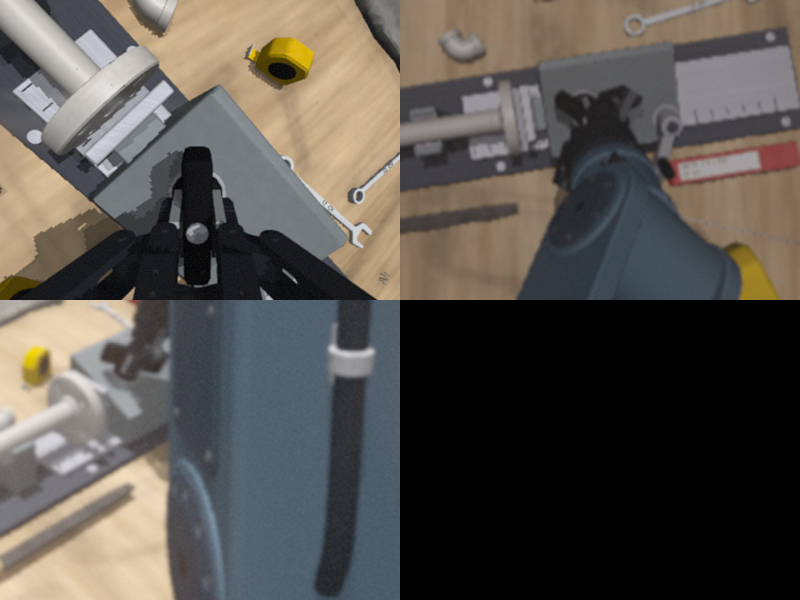

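The wrist panel shows the pad close to the flange with a narrow gap of about 1 cm, and the pipe undisturbed. I'll creep in from here while watching the force.

Emit:
carry_out(steps=[0.0015,-0.0013,0,0,0,0,0.05,0.003,-0.0026,0,0,0,0,0.05,0.0045,-0.004,0,0,0,0,0.05,0.0045,-0.004,0,0,0,0,0.05])

```text
time_s: 16.4
eef_pos: [0.5852, -0.0877, 0.1591]
eef_rot: [0.078, 0.859, 0.46, 0.211]
wrist_force: [-12.6, -2.4, 11.7]
opening: 0.174
grasp_force: 63.0
```

```bash
cat > c.py <<'E'
from h import *
o=ctrl.get_obs();X=o["eef_pos"];print(np.round([X@UP,X@e2,X@N],4),"F up,left,N",np.round([o["wrist_force"]@k for k in (UP,e2,N)],2))
im,p=snap("wrist","close.png")
E
python3 c.py
```

```text
[ 0.5801 -0.1668 -0.1059] F up,left,N [-6.38 -0.65 16.12]
```

Emit:
carry_out(steps=[0.0008,-0.0007,0,0,0,0,0.05,0.0016,-0.0013,0,0,0,0,0.05,0.0023,-0.002,0,0,0,0,0.05,0.0023,-0.002,0,0,0,0,0.05])

```text
time_s: 16.85
eef_pos: [0.5849, -0.0848, 0.1592]
eef_rot: [0.079, 0.859, 0.46, 0.211]
wrist_force: [-13.6, -3.9, 10.5]
opening: 0.181
grasp_force: 63.1
```

```bash
python3 c.py; python3 -c "
import cv2;a=cv2.imread('pics/close.png');cv2.imwrite('pics/c1.png',cv2.resize(a[40:240,20:270],None,fx=3,fy=3,interpolation=cv2.INTER_CUBIC))"
```

```text
[ 0.5801 -0.1639 -0.1058] F up,left,N [-7.97 -1.97 15.52]
```

View pics/c1.png

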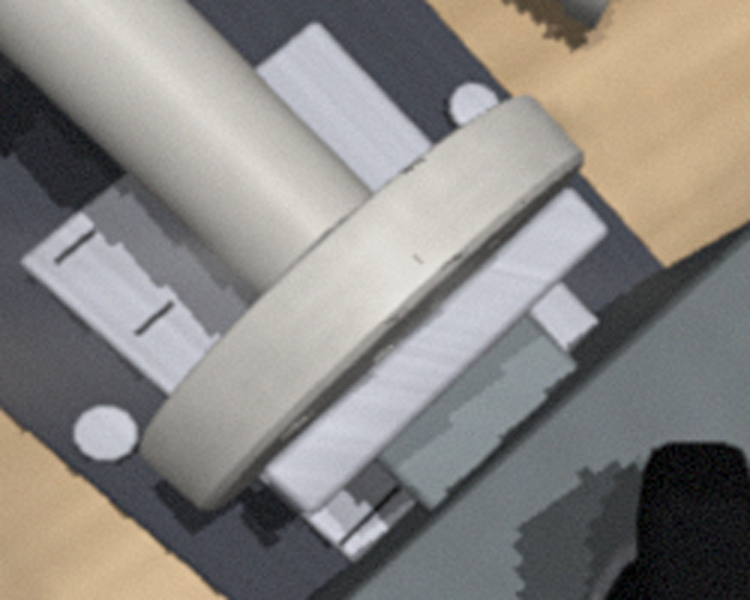

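The crop shows a thin dark gap of about 2 mm between the pad's top edge (270,475)–(605,225) and the flange rim. I'll creep on.

Emit:
carry_out(steps=[0.0006,-0.0005,0,0,0,0,0.05,0.0011,-0.001,0,0,0,0,0.05,0.0011,-0.001,0,0,0,0,0.05])

```text
time_s: 17.2
eef_pos: [0.5847, -0.0834, 0.1592]
eef_rot: [0.079, 0.859, 0.46, 0.211]
wrist_force: [-13.3, -3.7, 10.3]
opening: 0.174
grasp_force: 63.1
```

```bash
python3 c.py
```

```text
[ 0.5801 -0.1625 -0.1058] F up,left,N [-7.77 -1.83 15.25]
```

Emit:
carry_out(steps=[0.0004,-0.0003,0,0,0,0,0.05,0.0008,-0.0007,0,0,0,0,0.05,0.0008,-0.0007,0,0,0,0,0.05])

```text
time_s: 17.55
eef_pos: [0.5846, -0.0832, 0.1592]
eef_rot: [0.079, 0.859, 0.46, 0.211]
wrist_force: [-13.7, -8.1, 9.0]
opening: 0.178
grasp_force: 62.9
```

```bash
python3 c.py; python3 -c "
import cv2;a=cv2.imread('pics/close.png');cv2.imwrite('pics/c2.png',cv2.resize(a[40:240,20:270],None,fx=3,fy=3,interpolation=cv2.INTER_CUBIC))"
```

```text
[ 0.5801 -0.1622 -0.1058] F up,left,N [-9.28 -6.16 14.55]
```

View pics/c2.png

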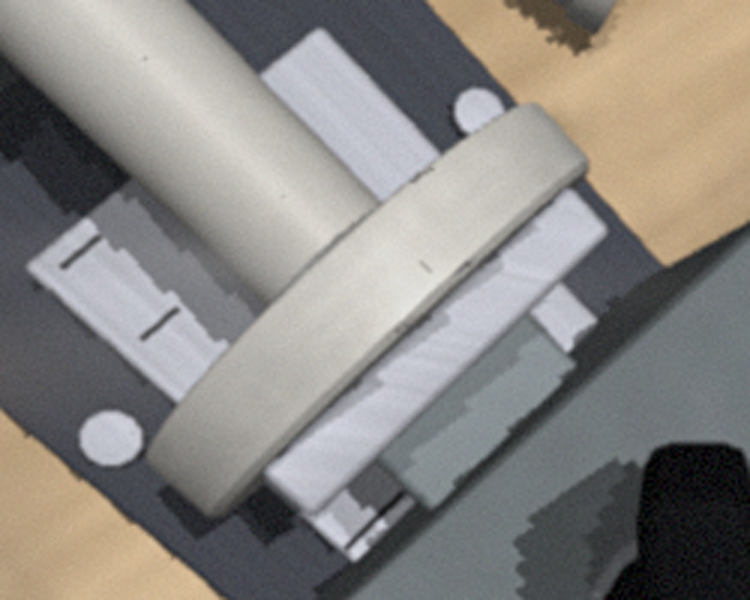

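The dark gap has closed and the force rose to 6 N with the motion stalled, so the pad touches the flange. Now I'll tighten.

Emit:
carry_out(steps=[-0.0003,0.0003,0,0,0,0.1,0.05,-0.0003,0.0003,0,0,0,0.2,0.05,-0.0003,0.0003,0,0,0,0.3,0.05,-0.0003,0.0003,0,0,0,0.4,0.05,-0.0003,0.0003,0,0,0,0.5,0.05,-0.0003,0.0003,0,0,0,0.6,0.05,-0.0003,0.0003,0,0,0,0.7,0.05,-0.0003,0.0003,0,0,0,0.8,0.05,-0.0003,0.0003,0,0,0,0.87,0.05,-0.0003,0.0003,0,0,0,0.87,0.05])

```text
time_s: 18.6
eef_pos: [0.5845, -0.083, 0.1592]
eef_rot: [-0.018, 0.973, 0.054, 0.224]
wrist_force: [-15.2, -5.4, 12.2]
opening: 0.175
grasp_force: 63.4
```

```bash
cat > c3.py <<'E'
from h import *
o=ctrl.get_obs();X=o["eef_pos"];t=T(o)
# moment about the tool axis at the TCP
print(np.round([X@UP,X@e2,X@N],4),"F",np.round([o["wrist_force"]@k for k in (UP,e2,N)],2),"Mz",(o["torque"]@t[:3,2]).round(3),"turn",R.from_matrix(SL.T@t[:3,:3]).as_rotvec().round(3))
E
python3 c3.py
```

```text
[ 0.58   -0.1621 -0.1057] F [-8.84 -3.23 17.87] Mz 0.079 turn [-0.001 -0.     0.026]
```

Emit:
carry_out(steps=[0,0,0,0,0,0.05,0.05,0,0,0,0,0,0.1,0.05,0,0,0,0,0,0.1,0.05])

```text
time_s: 18.9
eef_pos: [0.5845, -0.083, 0.1593]
eef_rot: [-0.028, 0.974, 0.009, 0.223]
wrist_force: [-15.3, -4.7, 12.7]
opening: 0.174
grasp_force: 84.1
```

```bash
python3 c3.py
```

```text
[ 0.58   -0.162  -0.1057] F [-8.58 -2.56 18.34] Mz -2.27 turn [-0.002 -0.001  0.118]
```

The moment jumped to 2.3 N m, so the knob is on its end stop and fully tight. Next I ease off, release and back away.

Emit:
carry_out(steps=[0,0,0,0,0,-0.06,0.05,0,0,0,0,0,-0.06,0.4,0,0,0,0,0,-0.06,0.4,0,0,0,0,0,-0.06,0.4,0,0,-0.03,0,0,-0.06,0.4,0,0,-0.07,0,0,-0.06,0.4,0,0,-0.12,0,0,-0.06,0.4,0,0,-0.16,0,0,-0.06,0.4,0,0,-0.16,0,0,-0.06,0.4,0,0,-0.16,0,0,-0.06,0.4])

```text
time_s: 19.9
eef_pos: [0.5161, -0.0927, 0.3033]
eef_rot: [-0.021, 0.973, 0.035, 0.225]
wrist_force: [-0.0, 0.5, -1.2]
opening: 0.399
grasp_force: 0.0
```

Run:
```python
from h import *
im,p=snap("wrist"); t,pt=snap("top")
cv2.imwrite("pics/end.png",np.vstack([cv2.resize(im,(400,300)),cv2.resize(t,(400,300))])[:,:,::-1])
A=cv2.resize(im,(533,400)); B=cv2.resize(t[100:340,100:400],(267,214))
cv2.imwrite("pics/end.png",np.hstack([A,np.vstack([B,np.zeros((186,267,3),np.uint8)])])[:,:,::-1])
on=lambda u,v,z:(lambda X:np.round([X@e1,X@e2],4))(onz(p,u,v,z))
```

```text
(no output)
```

View pics/end.png

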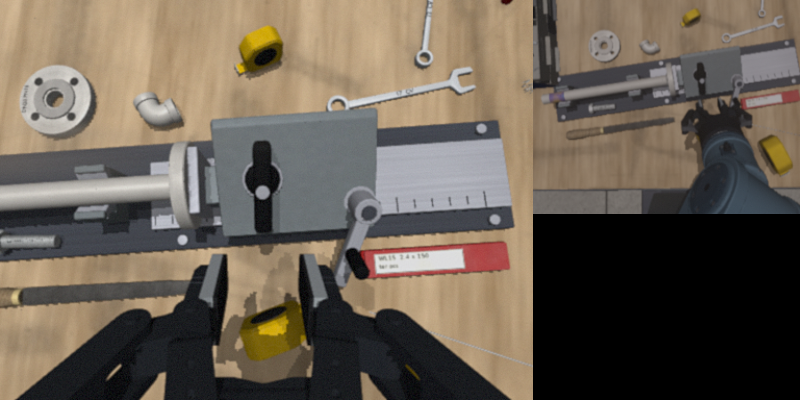

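The final view shows the knob bar turned back in line (262,145–228), the pad against the flange (190,185), the tape standing on the bench (272,330), and everything else in place.

```bash
python3 -c "
from bench import ctrl
print(ctrl.hand_in())"
```

```text
the job is handed in; nothing more can be done
None
```

I handed the job in: the stop pad touches the flange, the knob is tight on its end stop, and the tape measure stands on the bench in front of the jig; the hand-in gave no verdict.

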